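# Release the trinket box's spring catch, open its lid and stow the torch

## Task

The lid of the trinket box is held shut by a spring catch: take the dowel from its stand, push the catch down with it through the hole in the brass housing until the lid pops up, and put the dowel back in its stand. Then lift the lid until it rests on its stop, without slamming it, and lay the red torch inside on the floor of the box without dropping it. Leave the lid open and the other things where they are.

Things in the scene. Friction and masses are not known exactly. Their poses are not given: they have to be found in the camera images.
- box: Dark wooden trinket box, 140 (x) by 190 (y) by 60 mm high, walls and floor 6 mm, fixed on the tray. Origin: centre of its underside, on the tray floor (8 mm above the table). Own axes: z up, +x to the hinge at the back, +y to the left seen from the front. On its front stands the brass catch housing, 85 mm high, from x = -120 to -72 mm, 40 mm wide, centred on y = +55 mm.
- box_floor (a point): Centre of the inner floor of the box, 6 mm above its underside; the space is 128 by 178 mm. At x = -55, y = -80 mm from here stands the 10 mm thick spring plunger that pops the lid; its top is 74 mm above the floor once the lid is up. The open lid stands at the back, up to 140 mm above the rim, so a wide hand should reach in with its long side across the box (along y).
- catch_hole (a point): Centre of the mouth of the release hole in the flat top of the brass housing: 17 by 17 mm, vertical, square with the box. The red arm of the catch lies 39 mm straight below the mouth; pushed down some 6 mm there it lets the lid go (it can go 9.5 mm), then springs back by itself. It takes 2 N at first, 6 N at the bottom.
- catch (a joint): Angle of the catch (rad): 0 engaged, lets the lid go above about 0.16, bottoms at 0.30; springs back to 0.
- lid (a joint): Angle of the lid (rad): 0 shut, 0.16 when popped up on the plunger, 1.57 upright, 1.80 resting on its stop. Let go, it falls shut below about 1.5 and open beyond about 1.57; lifting takes about 1.5 N at the pull. Brass frame with a glass pane, 140 by 190 by 8 mm, 220 g.
- lid_hinge (a point): Middle of the lid's hinge line, at the rear rim (70 mm behind the box centre, 60 mm above its underside). The line runs along the box's y axis; the lid's front edge swings up and back.
- lid_pull (a point): Centre of the lid's pull: a black bar 26 mm long, 12 mm thick, parallel to the hinge, on an 8 mm thick neck, 18 mm from the lid's front edge, 26 mm above its top face; with the lid shut 122 mm in front of the hinge line and 34 mm above it. Pinched by its two ends (fingers closing along the box's y) it turns between the fingers, so the hand can stay upright as the lid swings.
- dowel: Release dowel, 111 mm long, upright in its stand: round wooden shaft 9 mm thick, 85 mm long, with a square cork grip 18 by 18 mm and 26 mm tall on top (flat faces square to its own x and y). Origin at the centre of its lower end; z along it to the cork. 30 g. In the stand its lower end is 10 mm above the underside of the stand.
- dowel_tip (a point): The lower end of the dowel (its origin).
- stand: Blue ceramic stand for the dowel, 44 by 44 by 50 mm high, fixed on the tray, with a vertical hole 13 mm wide and 40 mm deep in the middle of its top. Origin: centre of its underside. It stands to the left or the right of the box; the torch lies on the other side.
- torch: Small red plastic torch lying on the tray: 80 mm long (own x, lens at +x), 22 to 24 mm wide, 24 mm high, about 50 g. Origin: under the middle of its length, on its underside.
- carabiner: Aluminium carabiner, 76 by 46 by 8 mm, on the tray; leave it alone.
- magnet: Round dark magnet, 32 mm across, 8 mm thick, on the tray; leave it alone.
- bottle_cap: Steel bottle cap, 32 mm across, 6.5 mm high, on the tray in front of the box; leave it alone.
- cream_bottle: White bottle, 48 mm across, 130 mm tall, beside the tray on the left; leave it alone.
- mug: White mug, 80 mm across, 90 mm tall, beside the tray on the right; leave it alone.
- shoe_brush: Brush lying beside the tray on the right; leave it alone.

How it is judged:
On the way, in this order (a step that is already met when the one before it is completed fails the run):
1. the dowel, put into the hole in the housing, has pushed the catch down far enough to let the lid go (value of joint catch above 0.08 rad and horizontal distance between dowel_tip and catch_hole below 0.01 m and z of dowel_tip in the frame of catch_hole below -0.03 m and value of joint lid above 0.06 rad), for 0.05 s.
2. the dowel stands in its stand again, let go (horizontal distance between dowel_tip and stand below 0.008 m and z of dowel in the frame of stand below 0.014 m and angle between dowel's own z axis and vertical below 0.2 rad and contact force between the fingers and dowel below 0.05 N), for 0.1 s.
3. the lid rests on its stop (value of joint lid above 1.72 rad), for 0.3 s.
At the end, for the whole second after the job is handed in: The lid rests on its stop (above 1.72 rad); the dowel stands in its stand (within 8 mm of the middle, 4 mm of the bottom, 0.2 rad of upright); the torch lies at rest on the box floor between the walls (origin under 30 mm above the box underside, within 0.27 rad of level) (value of joint lid above 1.72 rad and horizontal distance between dowel_tip and stand below 0.008 m and z of dowel in the frame of stand below 0.014 m and angle between dowel's own z axis and vertical below 0.2 rad and z of torch in the frame of box between 0 and 0.03 m and x of torch in the frame of box between -0.062 and 0.062 m and y of torch in the frame of box between -0.087 and 0.087 m and linear speed of each of torch, dowel below 0.02 m/s and angle between torch's own x axis and vertical above 1.3 rad); the robot touches nothing.
It fails at once if the lid slams onto its stop (faster than 3 rad/s in the last 0.1 rad) (value of joint lid above 1.7 rad and velocity of joint lid above 3 rad/s).
It fails at once if the torch is dropped or thrown (moves faster than 0.9 m/s out of the fingers) (linear speed of torch above 0.9 m/s and contact force between the fingers and torch below 0.01 N).
It fails at once if another thing (carabiner, magnet, bottle cap, cream bottle, mug, brush) is moved more than 30 mm (distance of any of carabiner, magnet, bottle_cap, cream_bottle, mug, shoe_brush from where it was at the start of the episode above 0.03 m).
It also fails if it takes over 72 s, if anything falls off the work surface, if the arm or the gripper's body presses on something with over 40 N, if the wrist force passes 120 N, or if a joint passes its speed limit or range.

## Robot

A 6-joint arm with a two-finger parallel gripper is mounted at the origin on the work surface. World frame = base frame: x ahead of the robot, y to its left, z up, the work surface at z = 0. Lengths are in m, angles in rad, forces in N, time in s.
With the tool pointing down it reaches from about 0.35 to 0.85 m from the base axis. Payload 8.1 kg.
Tool frame: the origin (TCP) lies at the very end of the fingers, on their centre line; the grasp point (between the pads) lies 19 mm behind it; z points along the fingers, y is the line along which they close (so a half turn about z gives the same grasp; the last joint's range is limited). The gripper opens to 93 mm and grips with 3 to 60 N. Pads are 15 mm wide; open, the fingers measure 128 mm over their backs; the gripper's body (75 mm by 188 mm) begins 65 mm behind the grasp point.
Start: joints at [-1.406, 0.13, 1.488, -0, 1.523, -0.085], TCP at [0.148, -0.581, 0.219] pointing down, gripper open.
Joint ranges: [-2.96, 2.96], [-0.89, 2.26], [0.02, 2.5], [-1.34, 4.48], [0, 2.73], [-2.66, 2.66]. Speed limits (rad/s): [2.39, 2.39, 2.79, 3.14, 3.14, 3.14].

## Interface

Orientations are given as a unit quaternion [x, y, z, w].
In Python, from plant import bot gives the robot as it stands. The module is installed in compiled form; this text tells all that it offers.
- The arm moves only by the shell command python3 -m inch 'ROWS' [FORCE]. ROWS is JSON, one flat list of numbers, 7 for each row, row after row: the turn, a rotation vector about the tool's x, y, z in units of 45 degrees (1.0 is 45 degrees), then the shift along the tool's x, y, z in units of 1000 mm (1.0 is 1000 mm), then the opening, from -1 (shut) to 1 (fully open). In form: [ax, ay, az, dx, dy, dz, gripper, ax, ay, az, dx, dy, dz, gripper, ...]. A call has 1 to 12 rows; each row is the pose to reach, as a shift and turn from the pose commanded when the call began, along the tool's axes at that moment; what a row does not reach only later rows make up. A row lasts 1/10 s, in which the tool goes at most 50 mm and 8.59 degrees, less where a joint would pass 70% of its speed; a pose out of reach is approached as far as the arm can. A call with a number of a shift or a turn outside -1 to 1 is refused whole. A call with a gripper value outside its range is refused whole. The fingers move at their own pace and stop on an object; FORCE is the grip in N (left out, the last holds). Time passes only in rows, so rows that repeat a pose let the fingers close. It gives the time, the measured TCP pose, the force, the opening and the grip force at its end, in the units of the state.
- bot.observe(): the state, without advancing time (a new reading comes with each control period).
- bot.snapshot(name): name is "side" or "top"; returns the picture (420x560x3 uint8, blue, green, red); there is no depth.
- bot.calibration(name): a dict with "fovy" (degrees; the focal length in pixels is half the picture's height over the tangent of half this angle, whatever the lens; pixels are square), "cx", "cy" (the principal point, pixels), "camera_from_world" (4x4, takes a point from world to camera coordinates). Camera axes: x right, y down, z forward; pixel columns grow to the right and rows downward; lengths in m; the calibration is good to about 2 mm. A picture is of the moment at which its call begins. calibration takes no time and is no camera call.
- bot.sign_off(): hands the job in; it is judged then, once.
The state is a dict: "time_s": time; "joint_positions": joint angles; "qd": joint speeds; "joint_efforts": joint torques, N m; "eef_pos": TCP position; "ee_rot": TCP orientation; "wrist_force": force on the tool from outside, world axes, zero at the start; "torque": the same for the moment, N m; "width": finger opening in m; "grip_force": force on a finger pad.
Only numpy, scipy, OpenCV 4.12 (cv2) and the standard library are available. Lean on these libraries where they do the work, as an engineer would, in place of code of your own. Each camera call takes 0.05 s, during which the arm holds its last target. There are 200 camera calls.

## Working session

There is one attempt and no reset: what is moved stays moved. The work goes in short steps, Python scripts to look and compute and a shell command to move; the robot and the scene stay as the last step left them, time stands still between calls to the robot, and variables do not carry over. Pictures are saved under pics/ and viewed, at most 10 in all, crops included, and the job is handed in when it is done.

```bash
mkdir -p pics; python3 - <<'E'
from plant import bot
import cv2,numpy as np
for n in("side","top"):
    cv2.imwrite(f"pics/{n}0.png",bot.snapshot(n)); c=bot.calibration(n); print(n,c["fovy"],c["cx"],c["cy"],np.round(c["camera_from_world"],4).tolist())
print(bot.observe())
E
```

```text
side 49.15158611214922 281.6596958684118 209.0234758956583 [[-0.8586, -0.5124, 0.0184, 0.4675], [-0.382, 0.6154, -0.6895, 0.2615], [0.342, -0.599, -0.7241, 1.0092], [0.0, 0.0, 0.0, 1.0]]
top 42.68297159167735 285.1750929285918 204.13097717351084 [[-0.0201, -0.9996, -0.0212, 0.0192], [-0.9917, 0.0226, -0.1267, 0.5365], [0.1272, 0.0185, -0.9917, 1.6629], [0.0, 0.0, 0.0, 1.0]]
{'time_s': 0.1, 'joint_positions': array([-1.40640843e+00,  1.31056342e-01,  1.48914284e+00, -1.91787359e-05,
        1.52298777e+00, -8.53703114e-02]), 'qd': array([ 0.00118248, -0.00084332, -0.00218243,  0.00056165, -0.0002505 ,
        0.00180769]), 'joint_efforts': array([ 1.45091890e-03, -5.61340463e+01, -4.93095875e+01,  7.70709361e-02,
        2.91154452e-02, -3.98967609e-05]), 'eef_pos': array([ 0.14825243, -0.58088539,  0.21772497]), 'ee_rot': array([ 9.92212360e-01,  1.24555200e-01, -4.10566120e-05, -7.96144659e-04]), 'wrist_force': array([ 0.10327376, -0.98357372,  1.00504764]), 'torque': array([ 0.03082503, -0.05613208, -0.05591256]), 'grip_force': 0.0, 'width': 0.09320268742121614}
```

View pics/side0.png

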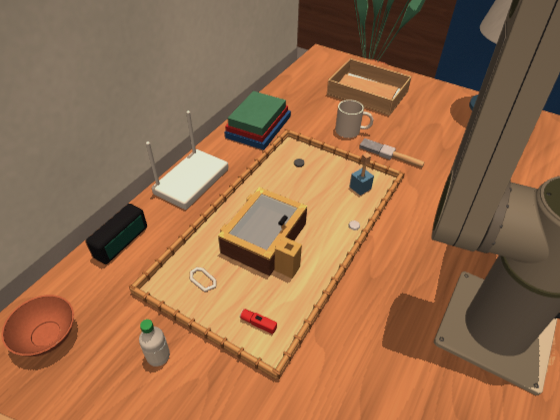

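View pics/top0.png

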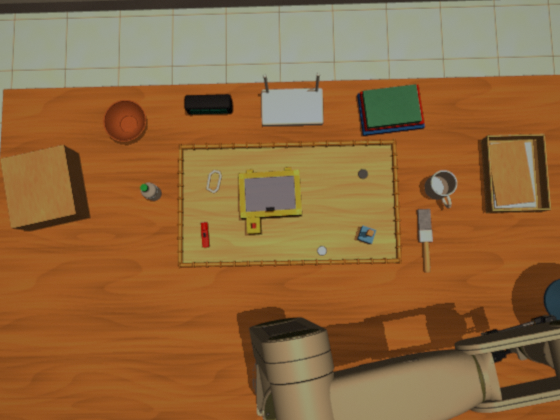

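The side view shows the box at about (265,230), housing top at (288,248), stand with dowel at (362,180), and torch at (258,321). The top view shows the box at (270,194), hole at (254,226), stand at (367,235), and torch at (205,235). I'll enlarge the parts that matter.

```bash
python3 - <<'E'
import cv2,numpy as np
t=cv2.imread("pics/top0.png");s=cv2.imread("pics/side0.png")
def c(im,x,y,w,h,k): return cv2.resize(im[y:y+h,x:x+w],(w*k,h*k),interpolation=cv2.INTER_CUBIC)
# top box 235..305,165..240 ; stand 350..385,220..250
A=c(t,234,164,72,75,5)      #360x375
B=c(t,348,220,40,28,5) #200x140... 
C=c(s,215,185,100,95,4)    #400x380
D=c(s,342,150,45,50,4)   #180x200
E=c(t,195,215,25,40,5);F=c(s,235,305,50,32,4)
im=np.zeros((590,800,3),np.uint8)
for q,x,y in((A,0,0),(C,380,0),(B,0,385),(E,210,385),(D,380,385),(F,570,385)): im[y:y+q.shape[0],x:x+q.shape[1]]=q[:590-y,:800-x]
cv2.imwrite("pics/crops.png",im)
E
```

```text
(no output)
```

View pics/crops.png

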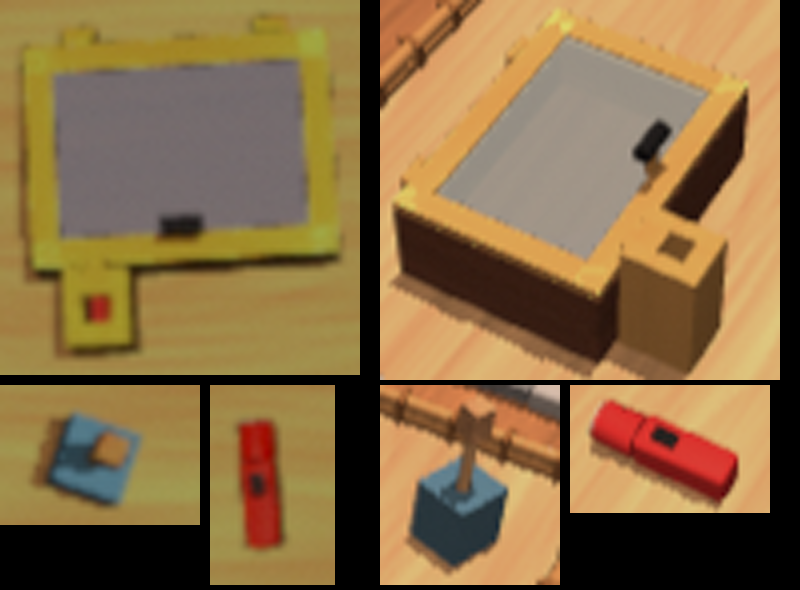

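Top crops: the lid and the hole (253.1,225.2), the pull (269.8,208.4), the stand's top face and the cork (369,232.6). Side crops: the hole (288.8,246.4), pull (282.6,219.6), stand top (361.8,175.4), torch. Next I'll triangulate these.

```bash
cat > h.py <<'E'
from plant import bot
import cv2,numpy as np
class Cam:
    def __init__(s,n):
        c=bot.calibration(n); s.T=np.array(c["camera_from_world"]); s.f=210/np.tan(np.radians(c["fovy"]/2)); s.cx,s.cy=c["cx"],c["cy"]
        s.K=np.array([[s.f,0,s.cx],[0,s.f,s.cy],[0,0,1]]); s.P=s.K@s.T[:3]; s.o=-s.T[:3,:3].T@s.T[:3,3]
    def plane(s,p,z):
        d=s.T[:3,:3].T@np.array([(p[0]-s.cx)/s.f,(p[1]-s.cy)/s.f,1]); return s.o+d*(z-s.o[2])/d[2]
    def proj(s,X):
        q=s.P@np.append(X,1); return q[:2]/q[2]
S,T=Cam("side"),Cam("top")
def tri(t,s):
    X=cv2.triangulatePoints(T.P,S.P,np.array(t,float).reshape(2,1),np.array(s,float).reshape(2,1))[:,0]; X=X[:3]/X[3]
    return X, np.linalg.norm(T.proj(X)-t), np.linalg.norm(S.proj(X)-s)
def tc(x,y): return ((x+.5)/5+233.5,(y+.5)/5+163.5)
def sc(x,y): return ((x-380+.5)/4+214.5,(y+.5)/4+184.5)
def tool(R=None): 
    from scipy.spatial.transform import Rotation as Ro
    o=bot.observe(); return o["eef_pos"],Ro.from_quat(o["ee_rot"]).as_matrix()
E
python3 - <<'E'
from h import *
np.set_printoptions(precision=4,suppress=True)
for n,t,s in [("hole",(253.1,225.2),(288.8,246.4)),("pull",(269.8,208.4),(282.6,219.6)),("stand",(366.8,234.4),(361.8,175.4)),
  ("lidBL",tc(25,42),sc(397,197)),("lidBR",tc(325,30),sc(566,12)),("lidFR",tc(340,256),sc(747,88)),("lidFL",tc(33,268),sc(603,292))]:
    print(n,*tri(t,s))
print("cork top", T.plane((369.4,232.6),.129), "hole@93",T.plane((253.1,225.2),.093),S.plane((288.8,246.4),.093))
print("stand@58",T.plane((366.8,234.4),.058),S.plane((361.8,175.4),.058))
for n in("top","side"):
    im=cv2.imread(f"pics/{n}0.png"); h=cv2.cvtColor(im,cv2.COLOR_BGR2HSV)
    m=((h[...,0]<4)|(h[...,0]>174))&(h[...,1]>200)&(h[...,2]>110); m=m.astype(np.uint8)
    b=((h[...,0]>95)&(h[...,0]<115)&(h[...,1]>60)&(h[...,2]>(90 if n=="side" else 60))).astype(np.uint8)
    C=Cam(n)
    for mm,roi,z in((m,(190,215,30,40) if n=="top" else (225,300,70,40),.02),(b,(345,215,45,40) if n=="top" else (340,150,50,50),.058)):
        k=np.zeros_like(mm); x,y,w,hh=roi; k[y:y+hh,x:x+w]=mm[y:y+hh,x:x+w]
        r=cv2.minAreaRect(cv2.findNonZero(k)); bp=cv2.boxPoints(r); print(n,k.sum(),r); print([C.plane(p,z)[:2].round(4).tolist() for p in bp], C.plane(r[0],z))
E
```

```text
hole [0.4662 0.105  0.0924] 0.271648615988555 0.4998159057666582
pull [0.5146 0.0527 0.1057] 0.3857295899962924 0.6816663701307811
stand [ 0.434  -0.2426  0.0564] 0.02575175887670493 0.03931988625005835
lidBL [0.6331 0.1485 0.0772] 0.7256246798914544 1.3109686984431492
lidBR [ 0.6358 -0.0381  0.075 ] 0.9780264257846795 1.6024230265635053
lidFR [ 0.4982 -0.0426  0.0736] 0.23170560051088868 0.38849985500169865
lidFL [0.4921 0.1451 0.0783] 0.6082267554882756 1.1386148104921614
cork top [ 0.4343 -0.2409  0.129 ] hole@93 [0.467  0.1053 0.093 ] [0.4649 0.1051 0.093 ]
stand@58 [ 0.434  -0.2424  0.058 ] [ 0.4334 -0.2408  0.058 ]
top 105 ((204.5345001220703, 234.41380310058594), (23.16969108581543, 5.148819923400879), 85.2363510131836)
[[0.4839, 0.2769], [0.4849, 0.2605], [0.4115, 0.2545], [0.4105, 0.2708]] [0.4476 0.2657 0.02  ]
top 132 ((366.04998779296875, 234.35000610351562), (13.597792625427246, 13.914020538330078), 18.434947967529297)
[[0.4211, -0.213], [0.4615, -0.2281], [0.4473, -0.2672], [0.407, -0.2521]] [ 0.4342 -0.2401  0.058 ]
side 238 ((258.4314880371094, 320.6506652832031), (35.58705520629883, 11.255439758300781), 24.443954467773438)
[[0.4824, 0.2807], [0.488, 0.2545], [0.4085, 0.2483], [0.4044, 0.274]] [0.4453 0.2644 0.02  ]
side 106 ((362.3200378417969, 175.239990234375), (16.399999618530273, 11.200000762939453), 36.869895935058594)
[[0.4564, -0.2294], [0.4561, -0.2735], [0.4085, -0.255], [0.4097, -0.2121]] [ 0.4324 -0.2422  0.058 ]
```

```bash
python3 -m inch '[0,0,0.38,0.18,-0.129,0,0.2, 0,0,0.762,0.361,-0.258,0,0.2, 0,0,0.762,0.361,-0.258,0,0.2, 0,0,0.762,0.361,-0.258,0,0.2, 0,0,0.762,0.361,-0.258,0,0.2, 0,0,0.762,0.361,-0.258,0,0.2, 0,0,0.762,0.361,-0.258,0,0.2, 0,0,0.762,0.361,-0.258,0,0.2, 0,0,0.762,0.361,-0.258,0,0.2, 0,0,0.762,0.361,-0.258,0,0.2, 0,0,0.762,0.361,-0.258,0,0.2, 0,0,0.762,0.361,-0.258,0,0.2]' 20
python3 - <<'E'
from h import *
t=bot.snapshot("top");s=bot.snapshot("side"); cv2.imwrite("pics/t1.png",t);cv2.imwrite("pics/s1.png",s)
def c(im,x,y,w,h,k): return cv2.resize(im[y:y+h,x:x+w],(w*k,h*k),interpolation=cv2.INTER_CUBIC)
cv2.imwrite("pics/c1.png",np.hstack([c(t,330,195,66,100,6),c(s,330,100,66,100,6)]))
p,R=tool();print(p,R.round(3),T.proj(p),S.proj(p))
E
```

```text
time_s: 1.3
eef_pos: [0.4336, -0.2428, 0.2183]
ee_rot: [0.985, -0.174, -0.0, 0.0]
wrist_force: [1.0, -0.6, -0.2]
width: 0.0558
grip_force: 0.0
[ 0.43345934 -0.24338271  0.21846396] [[ 0.939 -0.344 -0.   ]
 [-0.344 -0.939 -0.   ]
 [-0.     0.    -1.   ]] [374.62713605 230.49851825] [371.50401297 127.02662847]
```

View pics/c1.png

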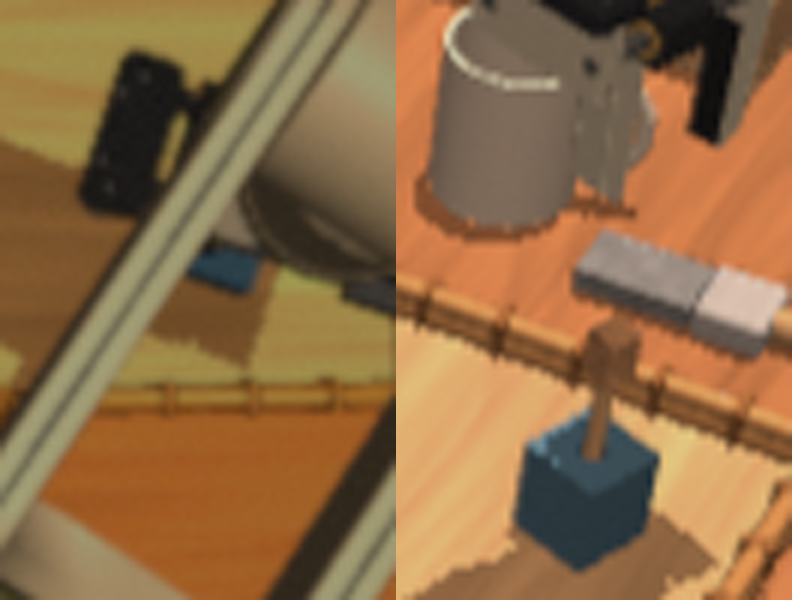

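The top view is blocked by the arm. In the side view the stand top is at (362.2,174.9) and the cork at (365.6,155.4), below the centred fingers. I'll descend and grip.

```bash
python3 -c "
from h import *
print(S.plane((365.6,155.4),.129),S.plane((362.2,174.9),.058))"
python3 -m inch '[0,0,0,0,0,0.04,0.2, 0,0,0,0,0,0.08,0.2, 0,0,0,0,0,0.121,0.2, 0,0,0,0,0,0.121,0.2, 0,0,0,0,0,0.121,-1, 0,0,0,0,0,0.121,-1, 0,0,0,0,0,0.121,-1, 0,0,0,0,0,0.121,-1, 0,0,0,0,0,0.121,-1, 0,0,0,0,0,0.121,-1]' 15
```

```text
[ 0.43356483 -0.2405579   0.129     ] [ 0.43328295 -0.24330359  0.058     ]
time_s: 2.4
eef_pos: [0.4349, -0.2425, 0.0986]
ee_rot: [0.985, -0.173, 0.001, 0.0]
wrist_force: [0.3, 1.1, 3.6]
width: 0.0179
grip_force: 15.0
```

```bash
python3 -m inch '[0,0,0,0,0,-0.035,-1, 0,0,0,0,0,-0.07,-1, 0,0,0,0,0,-0.105,-1, 0,0,0,0,0,-0.105,-1, 0,0,0,-0.01,-0.04,-0.105,-1, 0,0,0,-0.0904,-0.337,-0.105,-1, 0,0,0,-0.0904,-0.337,-0.105,-1, 0,0,0,-0.0904,-0.337,-0.105,-1, 0,0,0,-0.0904,-0.337,-0.105,-1, 0,0,0,-0.0904,-0.337,-0.105,-1, 0,0,0,-0.0904,-0.337,-0.105,-1, 0,0,0,-0.0904,-0.337,-0.105,-1]' 
python3 -m inch '[0,0,0,0,0,0,-1, 0,0,0,0,0,0,-1, 0,0,0,0,0,0,-1]' 
python3 - <<'E'
from h import *
t=bot.snapshot("top");s=bot.snapshot("side"); cv2.imwrite("pics/t2.png",t);cv2.imwrite("pics/s2.png",s)
def c(im,x,y,w,h,k): return cv2.resize(im[y:y+h,x:x+w],(w*k,h*k),interpolation=cv2.INTER_CUBIC)
cv2.imwrite("pics/c2.png",np.hstack([c(t,220,180,66,90,6),c(s,255,180,66,90,6)]))
p,R=tool();print(p,R.round(3)); tip=p+R@[0,0,.079]; print(tip,T.proj(tip),S.proj(tip))
E
```

```text
time_s: 3.6
eef_pos: [0.4638, 0.1103, 0.2019]
ee_rot: [0.985, -0.171, -0.001, -0.001]
wrist_force: [0.4, 0.6, 0.2]
width: 0.0177
grip_force: 15.0
time_s: 3.9
eef_pos: [0.4645, 0.104, 0.2024]
ee_rot: [0.985, -0.174, -0.0, 0.0]
wrist_force: [-0.3, 0.7, -0.5]
width: 0.0177
grip_force: 15.0
[0.46464173 0.10404228 0.20255147] [[ 0.939 -0.344 -0.   ]
 [-0.344 -0.939 -0.   ]
 [-0.     0.    -1.   ]]
[0.46463433 0.10402572 0.12355147] [252.7044138  225.07254945] [289.57692885 237.41790275]
```

View pics/c2.png

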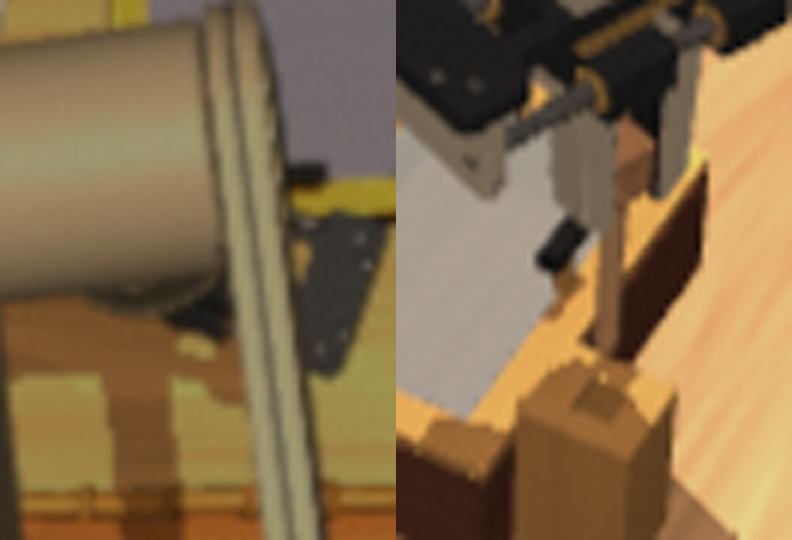

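```bash
python3 - <<'E'
from h import *
print(S.proj([.4646,.1040,.093]),S.plane((289,245.7),.093),S.plane((289.9,237.9),.1235))
# hole centre from dark pixels: subpixel check, box-model: housing centre from lid corners
b=np.array([(.6331,.1485),(.6358,-.0381),(.4982,-.0426),(.4921,.1451)]).mean(0);a=.026
R=np.array([[np.cos(a),-np.sin(a)],[np.sin(a),np.cos(a)]]);print("box c",b,"housing c",b+R@[-.096,.055],"pull",b+R@[-.052,0])
s=cv2.imread("pics/s0.png") if 0 else cv2.imread("pics/side0.png")
g=cv2.cvtColor(s,cv2.COLOR_BGR2GRAY);print(g[240:254,280:298])
E
```

```text
[289.17860238 246.12609255] [0.46556603 0.10314327 0.093     ] [0.46334812 0.10481417 0.1235    ]
box c [0.5648   0.053225] housing c [0.46740261 0.10571069] pull [0.51281758 0.05187315]
[[163 167 169 171 171 172 172 172 171 170 155 135 126 104 103 170 177 180]
 [169 167 168 169 170 171 172 172 170 169 171 172 172 159 157 173 177 180]
 [167 168 168 168 169 170 171 154 158 169 171 173 173 173 173 173 175 177]
 [167 168 168 169 170 170 160 113 119 141 152 170 173 173 173 174 173 173]
 [168 169 169 169 170 170 126  81  78  91 106 135 145 160 173 173 173 172]
 [169 169 170 171 170 145  84  75  79  80  81  82  92 126 168 173 172 172]
 [171 171 171 171 153  96  76  78  79  80  81  81  81 122 165 171 171 172]
 [173 172 171 171 120  81  78  78  79  79  81  81 103 154 169 170 171 171]
 [172 172 172 171 143 135 122  96  80  80  81  91 144 169 171 171 171 170]
 [171 172 171 170 170 171 163 145 123  97  82 122 168 172 173 172 172 171]
 [142 159 168 169 171 172 173 173 163 146 124 157 172 173 173 172 172 154]
 [ 92 117 140 159 171 172 173 173 173 174 165 171 172 172 173 173 164 111]
 [ 81  79  91 118 142 160 172 172 173 173 173 172 172 172 173 173 134  78]
 [ 81  79  79  81  92 119 137 152 163 172 173 172 172 172 172 155  97  68]]
```

```bash
python3 -m inch '[0,0,0,0.0006,-0.0013,0,-1, 0,0,0,0.0006,-0.0013,0,-1, 0,0,0,0.0006,-0.0013,0.015,-1, 0,0,0,0.0006,-0.0013,0.03,-1, 0,0,0,0.0006,-0.0013,0.04,-1, 0,0,0,0.0006,-0.0013,0.05,-1, 0,0,0,0.0006,-0.0013,0.055,-1, 0,0,0,0.0006,-0.0013,0.055,-1]' 25
```

```text
time_s: 4.8
eef_pos: [0.4649, 0.1065, 0.1465]
ee_rot: [0.985, -0.173, -0.001, 0.0]
wrist_force: [-0.4, -0.5, 0.1]
width: 0.0177
grip_force: 25.0
```

```bash
python3 -m inch '[0,0,0,0,0,0.01,-1, 0,0,0,0,0,0.015,-1, 0,0,0,0,0,0.019,-1, 0,0,0,0,0,0.022,-1, 0,0,0,0,0,0.022,-1, 0,0,0,0,0,0.022,-1, 0,0,0,0,0,0.022,-1]' 25
python3 - <<'E'
from h import *
s=bot.snapshot("side")
cv2.imwrite("pics/c3.png",cv2.resize(s[150:290,205:345],None,fx=4,fy=4,interpolation=cv2.INTER_CUBIC)); print(bot.observe()["wrist_force"])
E
```

```text
time_s: 5.5
eef_pos: [0.4655, 0.1065, 0.1262]
ee_rot: [0.985, -0.173, 0.0, 0.0]
wrist_force: [-3.6, 0.1, 6.3]
width: 0.0179
grip_force: 25.0
[-3.91599172 -0.65994037  6.01927967]
```

View pics/c3.png

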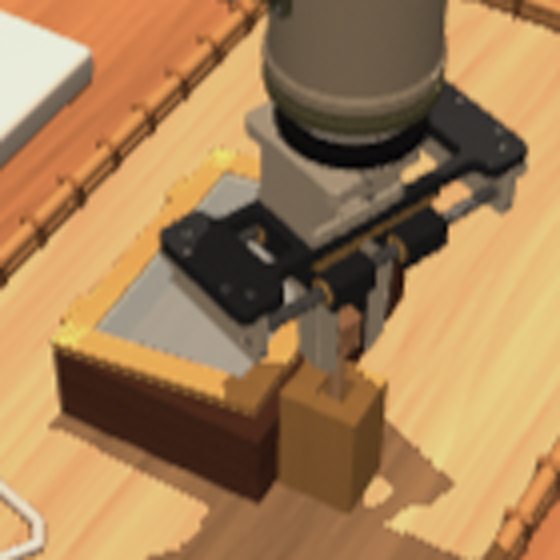

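The lid still looks shut at the front-left corner (255,410). The push force is about 6 N, so I'll push a little further.

```bash
python3 -m inch '[0,0,0,0,0,0.002,-1, 0,0,0,0,0,0.004,-1, 0,0,0,0,0,0.004,-1, 0,0,0,0,0,0.004,-1, 0,0,0,0,0,0.004,-1]' 25
python3 - <<'E'
from h import *
s=bot.snapshot("side");t=bot.snapshot("top")
k=dict(fx=4,fy=4,interpolation=cv2.INTER_CUBIC)
cv2.imwrite("pics/c4.png",np.hstack([cv2.resize(s[180:290,215:315],None,**k),cv2.resize(t[150:260,225:325],None,**k)])); print(bot.observe()["wrist_force"],bot.observe()["eef_pos"])
E
```

```text
time_s: 6.05
eef_pos: [0.4679, 0.1062, 0.125]
ee_rot: [0.985, -0.173, 0.003, -0.0]
wrist_force: [-4.4, -3.3, 19.4]
width: 0.018
grip_force: 25.0
[-3.50098639 -3.10373423 19.85790191] [0.46791905 0.10624757 0.12504691]
```

View pics/c4.png

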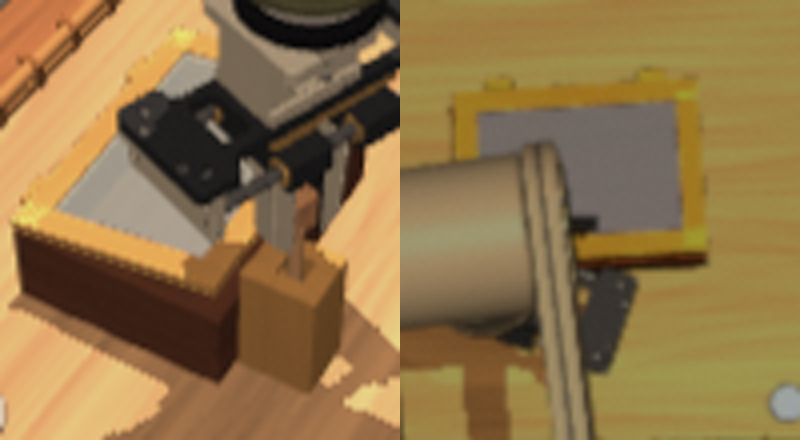

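The lid has popped: in the side view the front wall plus gap grew from 17 to 24 px, and in the top view the front edge rose by 3 px. I'll withdraw the dowel.

```bash
python3 -m inch '[0,0,0,0,0,-0.02,-1, 0,0,0,0,0,-0.05,-1, 0,0,0,0,0,-0.084,-1, 0,0,0,0,0,-0.084,-1, 0,0,0,0,0,-0.084,-1, 0,0,0,0,0,-0.084,-1]' 25
python3 - <<'E'
from h import *
p,R=tool();print(p,R.T@(np.array([.4342,-.2425,.2])-p), "yaw",np.degrees(np.arctan2(R[1,0],R[0,0])),bot.observe()["wrist_force"])
E
```

```text
time_s: 6.75
eef_pos: [0.4649, 0.1064, 0.2043]
ee_rot: [0.985, -0.173, -0.001, 0.0]
wrist_force: [-0.5, -0.5, -0.8]
width: 0.0177
grip_force: 25.0
[0.46492429 0.10641492 0.20433967] [0.09033837 0.33841332 0.00445405] yaw -19.97753352843918 [-0.52514902 -0.46230532 -0.826633  ]
```

```bash
python3 -m inch '[0,0,0,0.0898,0.3383,0,-1, 0,0,0,0.0898,0.3383,0,-1, 0,0,0,0.0898,0.3383,0,-1, 0,0,0,0.0898,0.3383,0,-1, 0,0,0,0.0898,0.3383,0,-1, 0,0,0,0.0898,0.3383,0,-1, 0,0,0,0.0898,0.3383,0,-1, 0,0,0,0.0898,0.3383,0,-1, 0,0,0,0.0898,0.3383,0.02,-1, 0,0,0,0.0898,0.3383,0.04,-1, 0,0,0,0.0898,0.3383,0.055,-1, 0,0,0,0.0898,0.3383,0.055,-1]' 25
python3 - <<'E'
from h import *
s=bot.snapshot("side")
cv2.imwrite("pics/c5.png",cv2.resize(s[125:205,320:400],None,fx=6,fy=6,interpolation=cv2.INTER_CUBIC))
p,R=tool();tip=p+R@[0,0,.0806];print(p,tip,S.proj(tip),bot.observe()["wrist_force"])
E
```

```text
time_s: 7.95
eef_pos: [0.4324, -0.2404, 0.1469]
ee_rot: [0.985, -0.173, -0.003, -0.001]
wrist_force: [0.3, 0.6, -0.4]
width: 0.0173
grip_force: 25.0
[ 0.43330414 -0.24097913  0.14878147] [ 0.43305383 -0.24079647  0.06818206] [362.44558195 172.67945657] [ 0.27588634 -0.41076365  0.93287933]
```

View pics/c5.png

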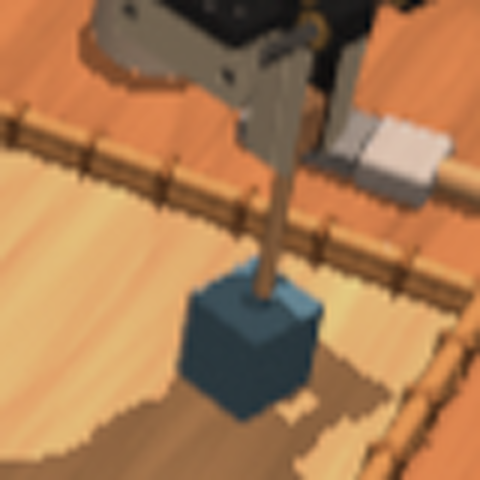

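```bash
python3 -m inch '[0,0,0,0,0,0,-1, 0,0,0,0,0,0,-1, 0,0,0,0,0,0,-1]' 25
python3 - <<'E'
from h import *
s=bot.snapshot("side")
cv2.imwrite("pics/c6.png",cv2.resize(s[145:195,340:390],None,fx=12,fy=12,interpolation=cv2.INTER_CUBIC))
p,R=tool();tip=p+R@[0,0,.0806];print(p,tip,S.proj(tip),bot.observe()["wrist_force"],S.proj([tip[0],tip[1],.058]),S.proj([.4335,-.2425,.058]))
E
```

```text
time_s: 8.3
eef_pos: [0.435, -0.2424, 0.1517]
ee_rot: [0.985, -0.173, 0.001, 0.0]
wrist_force: [0.1, -0.1, 0.3]
width: 0.0176
grip_force: 25.0
[ 0.43489501 -0.24236748  0.15156905] [ 0.43499978 -0.24243632  0.07096915] [362.18364343 171.32095077] [-0.08019949  0.27894762 -0.09277353] [361.49722071 174.85735064] [362.00816775 175.03889254]
```

View pics/c6.png

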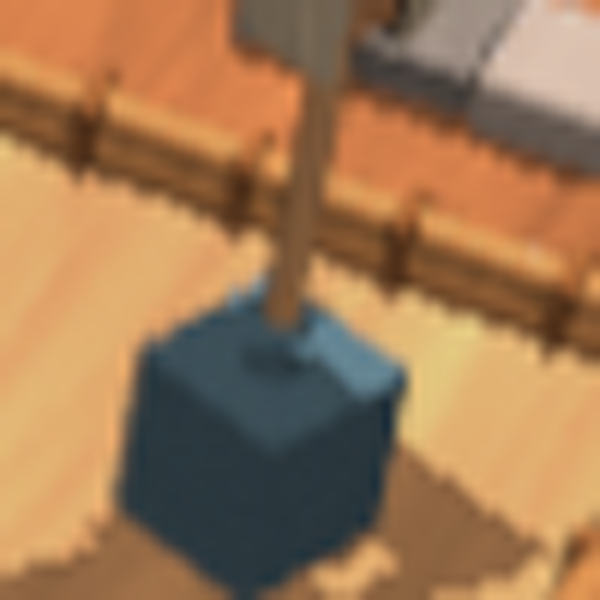

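The tip is at (363.1,172), about 13 mm above the rim. Its landing point of roughly (362.4,174.9) agrees with the hole at (362.2,174.4), so I'll lower gently.

```bash
python3 -m inch '[0,0,0,0,0,0.01,-1, 0,0,0,0,0,0.016,-1, 0,0,0,0,0,0.022,-1, 0,0,0,0,0,0.028,-1, 0,0,0,0,0,0.028,-1]' 15
```

```text
time_s: 8.85
eef_pos: [0.4336, -0.2416, 0.1212]
ee_rot: [0.985, -0.173, -0.001, -0.0]
wrist_force: [-1.1, 0.2, 0.6]
width: 0.0181
grip_force: 15.0
```

```bash
python3 -m inch '[0,0,0,0,0,0.01,-1, 0,0,0,0,0,0.02,-1, 0,0,0,0,0,0.0245,-1, 0,0,0,0,0,0.0245,-1, 0,0,0,0,0,0.0245,-1, 0,0,0,0,0,0.0245,0, 0,0,0,0,0,0.0245,0, 0,0,0,0,0,0.0245,0, 0,0,0,0,0,-0.02,0, 0,0,0,0,0,-0.06,0, 0,0,0,0,0,-0.1,0, 0,0,0,0,0,-0.1,0]' 15
python3 - <<'E'
from h import *
p,R=tool();print(p,R.T@(np.array([.5145,.0527,.225])-p),R.round(3)[:2,:2])
s=bot.snapshot("side");t=bot.snapshot("top");k=dict(fx=4,fy=4,interpolation=cv2.INTER_CUBIC)
cv2.imwrite("pics/c7.png",np.hstack([cv2.resize(s[170:290,215:315],None,**k),cv2.resize(np.vstack([s[130:200,330:430],t[160:210,230:330]]),None,**k)]))
E
```

```text
time_s: 10.05
eef_pos: [0.4372, -0.2441, 0.2297]
ee_rot: [0.985, -0.173, 0.005, 0.002]
wrist_force: [0.0, -0.6, 0.3]
width: 0.0463
grip_force: 0.0
[ 0.43721195 -0.24410366  0.22974029] [-0.02879292 -0.30536296  0.0035723 ] [[ 0.94  -0.342]
 [-0.342 -0.94 ]]
```

View pics/c7.png

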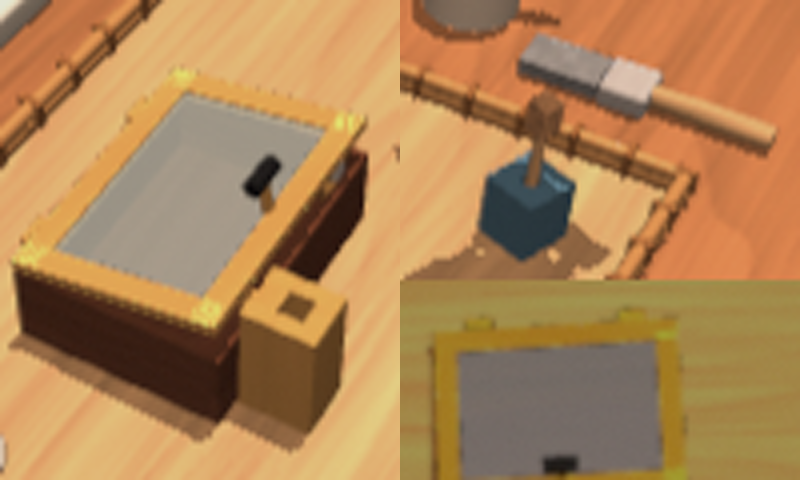

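The lid is popped with the gap showing, and the pull is at side (280.4,213.8) and top (269.6,205.6). The dowel is in its stand. All ten views are now used, so I'll go on by numbers.

```bash
cat >> h.py <<'E'
def blob(n,roi,thr=60,im=None):
    im=bot.snapshot(n) if im is None else im
    x,y,w,h=roi; g=im[y:y+h,x:x+w].max(2).astype(float); wt=np.clip(thr-g,0,None); 
    k,lab,st,_=cv2.connectedComponentsWithStats((wt>0).astype(np.uint8)); 
    i=1+st[1:,4].argmax(); wt[lab!=i]=0; yy,xx=np.mgrid[:h,:w]; return np.array([(wt*xx).sum()/wt.sum()+x,(wt*yy).sum()/wt.sum()+y]),st[i]
E
python3 - <<'E'
from h import *
np.set_printoptions(precision=4,suppress=True)
a,sa=blob("top",(255,195,30,18));b,sb=blob("side",(265,200,30,27)); print(a,sa,b,sb); X=tri(a,b); print(X)
print("plane .121",T.plane(a,.121),S.plane(b,.121))
p,R=tool();print(p,R.T@(np.array([*X[0][:2],.225])-p))
E
```

```text
[269.4165 205.8518] [11  9  8  4 27] [280.0534 214.1742] [11  9  9 10 44]
(array([0.5208, 0.0531, 0.1211]), np.float64(0.23997053162369628), np.float64(0.4237971882481855))
plane .121 [0.5215 0.0534 0.121 ] [0.5199 0.0528 0.121 ]
[ 0.4338 -0.2417  0.2212] [-0.0189 -0.3069 -0.0036]
```

```bash
python3 -m inch '[0,0,-0.482,-0.019,-0.307,0,0.1, 0,0,-0.482,-0.019,-0.307,0,0.1, 0,0,-0.482,-0.019,-0.307,0,0.1, 0,0,-0.482,-0.019,-0.307,0,0.1, 0,0,-0.482,-0.019,-0.307,0,0.1, 0,0,-0.482,-0.019,-0.307,0,0.1, 0,0,-0.482,-0.019,-0.307,0,0.1, 0,0,-0.482,-0.019,-0.307,0,0.1, 0,0,-0.482,-0.019,-0.307,0,0.1, 0,0,-0.482,-0.019,-0.307,0,0.1, 0,0,-0.482,-0.019,-0.307,0,0.1]' 15
python3 - <<'E'
from h import *
p,R=tool();print(p,R.round(3)[:2,:2],R.T@(np.array([.5208,.0531,.102])-p)); print(blob("side",(265,200,30,27)))
im=bot.snapshot("side");g=cv2.cvtColor(im,cv2.COLOR_BGR2HSV)
# dowel check: cork blob pixels & stand
print(S.proj([.4338,-.2417,.129]))
E
```

```text
time_s: 11.35
eef_pos: [0.5212, 0.0514, 0.2225]
ee_rot: [1.0, 0.014, -0.0, 0.0]
wrist_force: [0.2, -0.6, 0.2]
width: 0.0509
grip_force: 0.0
[0.52119878 0.05144491 0.22246919] [[ 1.     0.028]
 [ 0.028 -1.   ]] [-0.00032185 -0.00168685  0.12046898]
(array([280.16956802, 213.8620245 ]), array([11,  9,  9, 10, 44], dtype=int32))
[365.69249753 155.13283693]
```

```bash
python3 -m inch '[0,0,0,0,-0.0015,0.04,0.1, 0,0,0,0,-0.0015,0.08,0.1, 0,0,0,0,-0.0015,0.105,0.1, 0,0,0,0,-0.0015,0.12,0.1, 0,0,0,0,-0.0015,0.12,0.1, 0,0,0,0,-0.0015,0.12,-1, 0,0,0,0,-0.0015,0.12,-1, 0,0,0,0,-0.0015,0.12,-1, 0,0,0,0,-0.0015,0.12,-1, 0,0,0,0,-0.0015,0.12,-1, 0,0,0,0,-0.0015,0.12,-1]' 10
python3 - <<'E'
import numpy as np
from h import *
print(tool()[0]);r=.1266;a0=.272
for th in np.linspace(.16,1.80,18):
    f=lambda q:np.array([-r*np.cos(q+a0),r*np.sin(q+a0)])
    d=f(th)-f(.16); print(round(th,2),d.round(4))
E
```

```text
time_s: 12.55
eef_pos: [0.5223, 0.0532, 0.1038]
ee_rot: [1.0, 0.015, 0.001, 0.001]
wrist_force: [0.6, -5.9, 2.4]
width: 0.0259
grip_force: 10.0
[0.52225679 0.05316472 0.10377102]
0.16 [0. 0.]
0.26 [0.0056 0.0108]
0.35 [0.0123 0.0211]
0.45 [0.0199 0.0306]
0.55 [0.0284 0.0394]
0.64 [0.0377 0.0473]
0.74 [0.0477 0.0543]
0.84 [0.0584 0.0602]
0.93 [0.0695 0.0652]
1.03 [0.0811 0.069 ]
1.12 [0.093  0.0717]
1.22 [0.1052 0.0732]
1.32 [0.1174 0.0736]
1.41 [0.1295 0.0728]
1.51 [0.1416 0.0708]
1.61 [0.1534 0.0676]
1.7 [0.1648 0.0634]
1.8 [0.1758 0.058 ]
```

```bash
python3 -m inch '[0,0,0,0.0056,0,-0.0108,-1, 0,0,0,0.0123,0,-0.0211,-1, 0,0,0,0.0199,0,-0.0306,-1, 0,0,0,0.0284,0,-0.0394,-1, 0,0,0,0.0377,0,-0.0473,-1, 0,0,0,0.0477,0,-0.0543,-1, 0,0,0,0.0584,0,-0.0602,-1, 0,0,0,0.0695,0,-0.0652,-1, 0,0,0,0.0811,0,-0.069,-1, 0,0,0,0.0811,0,-0.069,-1, 0,0,0,0.0811,0,-0.069,-1]' 10
```

```text
time_s: 13.65
eef_pos: [0.6027, 0.0562, 0.1726]
ee_rot: [1.0, 0.015, 0.001, 0.0]
wrist_force: [-2.2, -4.9, 4.9]
width: 0.0259
grip_force: 10.0
```

```bash
python3 -m inch '[0,0,0,0.0119,0,-0.0027,-1, 0,0,0,0.0241,0,-0.0042,-1, 0,0,0,0.0363,0,-0.0046,-1, 0,0,0,0.0484,0,-0.0038,-1, 0,0,0,0.0605,0,-0.0018,-1, 0,0,0,0.0665,0,-0.0002,-1, 0,0,0,0.0723,0,0.0014,-1, 0,0,0,0.078,0,0.0035,-1, 0,0,0,0.0837,0,0.0056,-1, 0,0,0,0.089,0,0.008,-1, 0,0,0,0.0915,0,0.009,-1, 0,0,0,0.0915,0,0.009,-1]' 10
```

```text
time_s: 14.85
eef_pos: [0.6947, 0.0596, 0.1634]
ee_rot: [1.0, 0.015, 0.001, -0.0]
wrist_force: [2.5, -2.1, 5.0]
width: 0.0256
grip_force: 10.0
```

```bash
python3 -m inch '[0,0,0,0,0,0,0, 0,0,0,0,0,0,0, 0,0,0,0,0,0,0, 0,0,0,0,0,0,0, 0,0,0,0,0,-0.03,0, 0,0,0,0,0,-0.07,0, 0,0,0,0,0,-0.11,0, 0,0,0,0,0,-0.14,0, 0,0,0,0,0,-0.14,0, 0,0,0,0,0,-0.14,0]' 10
python3 - <<'E'
from h import *
np.set_printoptions(precision=4,suppress=True)
p,R=tool();print(p,R.round(3)[:2,:2])
def red(n,roi):
    im=bot.snapshot(n);cv2.imwrite(f"pics/{n}9.png",im);h=cv2.cvtColor(im,cv2.COLOR_BGR2HSV);x,y,w,hh=roi
    m=((h[...,0]<4)|(h[...,0]>174))&(h[...,1]>190)&(h[...,2]>90);k=np.zeros(m.shape,np.uint8);k[y:y+hh,x:x+w]=m[y:y+hh,x:x+w]
    return cv2.minAreaRect(cv2.findNonZero(k)),k.sum()
rt,rs=red("top",(185,210,45,50)),red("side",(225,295,75,50));print(rt,rs)
X=tri(rt[0][0],rs[0][0]);print(X);print(T.plane(rt[0][0],.022),S.plane(rs[0][0],.02),R.T@(X[0]-p))
b,sb=blob("side",(235,170,60,50));print("pull side",b,sb,"expect",S.proj([.6956,.0531,.179]))
E
```

```text
time_s: 15.85
eef_pos: [0.6943, 0.0596, 0.3035]
ee_rot: [1.0, 0.015, 0.001, -0.0]
wrist_force: [0.3, -0.0, -0.4]
width: 0.0469
grip_force: 0.0
[0.6943 0.0596 0.3035] [[ 1.    0.03]
 [ 0.03 -1.  ]]
(((204.5, 234.5), (23.0, 5.0), 90.0), np.uint64(112)) (((258.66497802734375, 320.6288757324219), (36.653995513916016, 11.77801513671875), 23.962486267089844), np.uint64(385))
(array([0.4461, 0.2652, 0.0211]), np.float64(0.37350660946875136), np.float64(0.7549208464053659))
[0.4472 0.2655 0.022 ] [0.4449 0.2641 0.02  ] [-0.2424 -0.2129  0.282 ]
pull side [258.4603 207.4235] [  2  22  58  28 657] expect [216.6677 168.862 ]
```

```bash
python3 -m inch '[0,0,-0.067,-0.2424,-0.2129,0,0.2, 0,0,-0.067,-0.2424,-0.2129,0,0.2, 0,0,-0.067,-0.2424,-0.2129,0,0.2, 0,0,-0.067,-0.2424,-0.2129,0,0.2, 0,0,-0.067,-0.2424,-0.2129,0,0.2, 0,0,-0.067,-0.2424,-0.2129,0,0.2, 0,0,-0.067,-0.2424,-0.2129,0,0.2, 0,0,-0.067,-0.2424,-0.2129,0.18,0.2, 0,0,-0.067,-0.2424,-0.2129,0.18,0.2, 0,0,-0.067,-0.2424,-0.2129,0.18,0.2, 0,0,-0.067,-0.2424,-0.2129,0.18,0.2, 0,0,-0.067,-0.2424,-0.2129,0.18,0.2]' 10
python3 - <<'E'
from h import *
np.set_printoptions(precision=4,suppress=True)
p,R=tool();print(p,R.round(3)[:2,:2],R.T@(np.array([.446,.265,.011])-p))
g=bot.snapshot("side");x=S.proj([.6956,.0531,.179]);print(x,blob("side",(int(x[0])-14,int(x[1])-14,28,28),60,g))
E
```

```text
time_s: 17.2
eef_pos: [0.4403, 0.2628, 0.1156]
ee_rot: [0.999, 0.041, -0.006, 0.002]
wrist_force: [-0.4, -1.0, -0.6]
width: 0.0556
grip_force: 0.0
[0.4403 0.2628 0.1156] [[ 0.997  0.083]
 [ 0.082 -0.997]] [ 0.0071 -0.0021  0.1045]
[216.6677 168.862 ] (array([225.5175, 173.6226]), array([ 19,  10,   9,  18, 129], dtype=int32))
```

```bash
python3 -m inch '[0,0,0,0,0,0.03,0.2, 0,0,0,0,0,0.06,0.2, 0,0,0,0,0,0.06,0.2, 0,0,0,0,0,0.06,0.2]' 10
python3 - <<'E'
from h import *
np.set_printoptions(precision=4,suppress=True,linewidth=250)
p,R=tool();print(p,R.round(3)[:2,:2],R.T@(np.array([.446,.265,.0115])-p))
g=bot.snapshot("side");print(g[150:200:2,200:246:2].max(2))
h=.0;c=lambda x,y,z,th=1.8:S.proj([.635-x*np.cos(th)-z*-np.sin(th) if 0 else .635-(x*np.cos(th)-z*np.sin(th)),.053+y,.068+x*np.sin(th)+z*np.cos(th)])
for th in(1.7,1.8): print(th,"pull",c(.122,0,.034,th),"topcorners",c(.14,.095,.004,th),c(.14,-.095,.004,th))
E
```

```text
time_s: 17.65
eef_pos: [0.446, 0.2654, 0.0645]
ee_rot: [0.999, 0.041, 0.0, -0.0]
wrist_force: [0.1, -0.2, 0.9]
width: 0.0562
grip_force: 0.0
[0.446  0.2654 0.0645] [[ 0.997  0.082]
 [ 0.082 -0.997]] [-0.0001  0.0004  0.053 ]
[[221 219 224 227 229 223 219 220 224 216 212 214 219 193 109 153 175 189 199 208 215 219 222]
 [234 233 226 227 223 219 221 225 214 211 214 217 219 222 116 161 180 193 203 210 216 220 222]
 [235 235 234 235 226 223 224 212 210 214 216 219 221 225 139 167 183 195 205 211 218 221 223]
 [235 234 235 235 235 234 230 222 209 215 218 221 226 225 151 172 186 197 207 213 219 221 224]
 [234 235 234 234 235 234 235 235 234 223 220 226 224 199 157 177 191 201 208 215 220 222 225]
 [235 235 235 234 235 235 235 235 234 235 235 228 222 161 163 181 193 204 212 217 220 223 225]
 [235 235 235 235 235 235 234 235 235 235 235 235 235 155 170 184 197 206 213 218 221 223 225]
 [235 234 235 235 234 235 235 235 235 221 235 235 223 153 173 188 199 208 215 219 221 224 225]
 [235 234 235 234 235 235 235 234 126  35 191 230 179 160 179 191 202 209 215 220 222 224 225]
 [235 234 235 234 23
[... 960 characters left out ...]
156 146 143 108 109 108 109 141 162 132 110 111 113 106  97 102]
 [230 141 144 143 134 159 170 125 139 110 109 108 112 155 112 109 109  90  70  63  61  57  57]
 [116 144 139 143 147 170 165 145 112 109 108 111 118 111  99  70  58  57  53  58  60  54  57]
 [116 139 145 136 152 166 162 119 108 108 107 121 109  90  58  56  57  57  57  59  63  57  56]
 [116 130 137 132 139 163 158 110 108 108 121 110  87  58  57  57  57  58  57  57  57  57  58]
 [163 118 134 133 132 168 145 109 108 109 109 103  58  57  56  57  57  57  57  57  57  57  58]]
1.7 pull [220.3458 168.716 ] topcorners [203.8959 190.281 ] [252.1564 143.8202]
1.8 pull [216.6114 168.7771] topcorners [199.0106 188.9229] [247.4762 142.8824]
```

The pull appears at (215.5,170), which fits a lid at 1.8 rad. Next I'll grip the torch.

```bash
python3 -m inch '[0,0,0,0,0,0.03,0.2, 0,0,0,0,0,0.045,0.2, 0,0,0,0,0,0.053,0.2, 0,0,0,0,0,0.053,0.2, 0,0,0,0,0,0.053,-1, 0,0,0,0,0,0.053,-1, 0,0,0,0,0,0.053,-1, 0,0,0,0,0,0.053,-1, 0,0,0,0,0,0.053,-1, 0,0,0,0,0,0.053,-1]' 15
python3 -m inch '[0,0,0,0,0,-0.03,-1, 0,0,0,0,0,-0.07,-1, 0,0,0,0,0,-0.11,-1, 0,0,0,0,0,-0.14,-1, 0,0,0,0,0,-0.14,-1, 0,0,0,0,0,-0.14,-1]' 15
python3 - <<'E'
from h import *
np.set_printoptions(precision=4,suppress=True)
p,R=tool();print(p,R.T@(np.array([.562,.053,.15])-p))
E
```

```text
time_s: 18.7
eef_pos: [0.4454, 0.2652, 0.01]
ee_rot: [0.999, 0.041, 0.0, -0.0]
wrist_force: [-0.6, -0.1, 2.6]
width: 0.0218
grip_force: 15.0
time_s: 19.3
eef_pos: [0.4456, 0.2653, 0.1501]
ee_rot: [0.999, 0.041, 0.001, -0.0]
wrist_force: [0.0, -0.2, -0.9]
width: 0.0224
grip_force: 15.0
[0.4456 0.2653 0.1501] [0.0985 0.2211 0.0002]
```

```bash
python3 -m inch '[0,0,0.067,0.0985,0.2211,0,-1, 0,0,0.067,0.0985,0.2211,0,-1, 0,0,0.067,0.0985,0.2211,0,-1, 0,0,0.067,0.0985,0.2211,0,-1, 0,0,0.067,0.0985,0.2211,0,-1, 0,0,0.067,0.0985,0.2211,0,-1, 0,0,0.067,0.0985,0.2211,0,-1, 0,0,0.067,0.0985,0.2211,0,-1, 0,0,0.067,0.0985,0.2211,0.04,-1, 0,0,0.067,0.0985,0.2211,0.08,-1, 0,0,0.067,0.0985,0.2211,0.08,-1, 0,0,0.067,0.0985,0.2211,0.08,-1]' 15
```

```text
time_s: 20.5
eef_pos: [0.5602, 0.054, 0.0693]
ee_rot: [1.0, 0.016, -0.001, -0.0]
wrist_force: [0.1, 0.1, -0.2]
width: 0.0218
grip_force: 15.0
```

```bash
python3 -m inch '[0,0,0,0,0,0.015,-1, 0,0,0,0,0,0.03,-1, 0,0,0,0,0,0.04,-1, 0,0,0,0,0,0.046,-1, 0,0,0,0,0,0.05,-1, 0,0,0,0,0,0.05,-1, 0,0,0,0,0,0.05,-1]' 15
```

```text
time_s: 21.2
eef_pos: [0.5619, 0.0528, 0.0199]
ee_rot: [1.0, 0.015, 0.0, -0.0]
wrist_force: [1.0, -0.1, -0.1]
width: 0.0217
grip_force: 15.0
```

```bash
python3 -m inch '[0,0,0,0,0,0.0015,-1, 0,0,0,0,0,0.003,-1, 0,0,0,0,0,0.003,-1, 0,0,0,0,0,0.003,-1]' 15
python3 - <<'E'
from h import *
print(tool()[0],bot.observe()["wrist_force"])
E
```

```text
time_s: 21.6
eef_pos: [0.5616, 0.0529, 0.0167]
ee_rot: [1.0, 0.015, 0.0, -0.0]
wrist_force: [0.1, 0.2, -0.9]
width: 0.0219
grip_force: 15.0
[0.56162264 0.05286232 0.01669304] [ 0.12991646  0.16101984 -0.92146609]
```

```bash
python3 -m inch '[0,0,0,0,0,0.001,-1, 0,0,0,0,0,0.001,-1, 0,0,0,0,0,0.001,-0.2, 0,0,0,0,0,0.001,0, 0,0,0,0,0,0.001,0, 0,0,0,0,0,0.001,0, 0,0,0,0,0,-0.03,0, 0,0,0,0,0,-0.07,0, 0,0,0,0,0,-0.11,0, 0,0,0,0,0,-0.15,0, 0,0,0,0,0,-0.19,0, 0,0,0,0,0,-0.23,0]' 15
python3 -m inch '[0,0,0,-0.1,0.35,-0.05,0, 0,0,0,-0.1,0.35,-0.05,0, 0,0,0,-0.1,0.35,-0.05,0, 0,0,0,-0.1,0.35,-0.05,0, 0,0,0,-0.1,0.35,-0.05,0, 0,0,0,-0.1,0.35,-0.05,0, 0,0,0,-0.1,0.35,-0.05,0, 0,0,0,-0.1,0.35,-0.05,0, 0,0,0,-0.1,0.35,-0.05,0, 0,0,0,-0.1,0.35,-0.05,0, 0,0,0,-0.1,0.35,-0.05,0, 0,0,0,-0.1,0.35,-0.05,0]'
python3 - <<'E'
from h import *
np.set_printoptions(precision=4,suppress=True,linewidth=250)
ims={n:bot.snapshot(n) for n in("top","side")}
for n,im in ims.items():
    h=cv2.cvtColor(im,cv2.COLOR_BGR2HSV);m=(((h[...,0]<5)|(h[...,0]>172))&(h[...,1]>170)&(h[...,2]>60)).astype(np.uint8)
    C=Cam(n);u=C.proj([.562,.053,.03]);x,y=int(u[0])-35,int(u[1])-35;k=np.zeros_like(m);k[y:y+70,x:x+70]=m[y:y+70,x:x+70]
    nl,lab,st,_=cv2.connectedComponentsWithStats(k);i=1+st[1:,4].argmax();r=cv2.minAreaRect(cv2.findNonZero((lab==i).astype(np.uint8)))
    print(n,st[i],r,C.plane(r[0],.03),[C.plane(p,.03)[:2].round(3).tolist() for p in cv2.boxPoints(r)])
# pull / stand / cork checks in side
s=ims["side"];print(s[160:180:2,206:226:2].max(2)); a=cv2.imread("pics/side0.png"); print("dowel-area diff",np.abs(cv2.absdiff(s,cv2.imread("pics/s1.png"))[150:190,350:375]).mean())
print(tool()[0],bot.observe()["wrist_force"])
E
```

```text
time_s: 22.8
eef_pos: [0.5613, 0.0529, 0.2483]
ee_rot: [1.0, 0.015, 0.0, 0.0]
wrist_force: [-0.0, -0.2, -0.2]
width: 0.0465
grip_force: 0.0
time_s: 24.0
eef_pos: [0.4727, -0.2984, 0.2964]
ee_rot: [1.0, 0.016, -0.0, -0.0]
wrist_force: [0.2, 1.0, 0.0]
width: 0.0465
grip_force: 0.0
top [267 184   8  26 166] ((270.5, 196.5), (25.0, 7.0), 90.0) [0.5628 0.0538 0.03  ] [[0.603, 0.064], [0.603, 0.042], [0.523, 0.043], [0.523, 0.066]]
side [250 223  31  21 339] ((265.2397155761719, 232.9726104736328), (31.86282730102539, 11.83476448059082), 24.443954467773438) [0.5607 0.0539 0.03  ] [[0.599, 0.073], [0.608, 0.036], [0.523, 0.035], [0.515, 0.071]]
[[233 233 233 233 233 233 233 233 226 220]
 [233 233 233 233 233 233 233 233 233 233]
 [233 233 233 233 233 233 219 233 233 229]
 [233 233 233 233 233 124  34 189 229 219]
 [233 233 233 232 124  35  41 196 221 137]
 [233 233 233 123  35 140 227 222 137 128]
 [233 233 140  22  26 183 228 141 129 128]
 [233 233 203  39 176 228 135 129 128 134]
 [233 233 232 228 228 129 130 129 135 163]
 [233 233 218 228 130 132 129 133 162 166]]
dowel-area diff 10.322
[ 0.4726 -0.2988  0.2966] [-0.2497  1.3826 -0.051 ]
```

```bash
python3 - <<'E'
from h import *
s=bot.snapshot("side"); U=lambda im:cv2.resize(cv2.Canny(im,60,150) if 0 else im,None,fx=8,fy=8,interpolation=cv2.INTER_CUBIC)
for nm in("s1","side0"):
  a=cv2.imread(f"pics/{nm}.png")
  for lab,(x,y,w,h) in dict(cork=(359,150,13,13),stand=(350,166,26,30)).items():
    t=U(a[y:y+h,x:x+w]);q=U(s[y-4:y+h+4,x-4:x+w+4]);r=cv2.matchTemplate(q,t,cv2.TM_CCOEFF_NORMED);_,v,_,l=cv2.minMaxLoc(r);print(nm,lab,round(v,3),(l[0]/8-4,l[1]/8-4))
E
```

```text
s1 cork 0.992 (0.125, 0.0)
s1 stand 0.815 (-0.125, -0.25)
side0 cork 0.86 (0.125, -0.25)
side0 stand 0.919 (0.0, -0.25)
```

The cork is back within 0.13 px of where it started, so the dowel is fully seated. I'm handing in the job.

```bash
python3 -c "
from plant import bot
print(bot.sign_off())"
```

```text
the job is handed in; nothing more can be done
None
```

I handed the job in at about 24 s of the 72 s allowed: final camera checks show the dowel back in its stand, the lid open on its stop and the torch on the box floor, but the hand-in returned no verdict and I did not re-check the other objects.

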